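Seat the taper strainer in the oil-filling funnel and set the drain valve half open

TASK

Make the oil-filling rig ready: lift the narrow handled strainer by its bar, lower it gently and upright into the funnel until you feel it seat all round, without jamming it tight, and only then let go. After that, turn the lever of the shut drain valve to half open (45 degrees) and let go, leaving the wide strainer and the straight tin where they stand.

Things in the scene. Friction and masses are not known exactly. Their poses are not given: they have to be found in the camera images.
- strainer_mid (a point): Centre of the narrow strainer, 55 mm above its foot: an upright tapered steel cup with holes, 0.18-0.32 kg, 42 mm across at the foot, 60 mm at the rim, 65 mm tall. A level grip bar crosses above the mouth along this point's x, an upright at each end: 60 mm long, 14 mm wide (y), 12 mm high, its centre 50 mm above this point, with a 34 mm gap under it down to the rim.
- rig: The filling rig, fixed on the bench; origin on the bench, exactly under the funnel on its vertical axis; z up. Grey sump block 150 x 150 x 30 mm below the funnel; the post that carries the funnel, 12 mm thick, 115 mm high, stands 66 mm from the axis on the rig's +y side; the drain pipe with the valve runs out along the rig's -y.
- drain (a point): Point on the funnel's axis on top of the sump (30 mm up). Above it hangs the rigid open funnel: 60 mm tall, inside 55 mm wide at its rim, 38 mm below, taper as the strainer's. Its height changes and is not told: rim 100 to 135 mm above the bench. The strainer seats with its foot about 36 to 46 mm under that rim; off-centre it rubs one wall early and is pushed towards the middle. Pressing over 15 N jams it.
- valve_axis (a point): Point on the vertical turning axis of the ball valve's lever, at half the lever's height (58 mm above the bench), 170 mm from the funnel's axis along the rig's -y. Its axes are the rig's and do not turn with the lever. The lever is a steel bar 12 mm wide, 14 mm high, reaching 105 mm from the axis; the outer 80 mm are free to grip.
- valve (a joint): Opening of the lever (rad), growing anticlockwise seen from above. At 0 (shut) it points along the rig's -x, across the pipe; at 1.571 (open) along the rig's -y, along the pipe. Half open is 0.785. It starts shut or nearly so (below 0.2), turns with light friction (0.12 N m) and stays where it is left.
- wide: Bystander: a wide strainer of the same kind, 84 mm across the rim, its rim 50 mm and the top of its bar 96 mm above its underside, too wide for the funnel. Origin at the centre of its underside.
- tin: Bystander: an open straight-sided aluminium tin, 68 mm across, 70 mm tall. Origin at the centre of its underside.

How it is judged:
By the outcome, as a careful person would: the job done as asked, in the order asked, and still so for the second after the job is handed in, with the robot touching nothing.
It also fails if it takes over 62 s, if anything falls off the work surface, if the arm or the gripper's body presses on something with over 40 N, if the wrist force passes 120 N, or if a joint passes its speed limit or range.

ROBOT

A 7-joint arm with a two-finger parallel gripper is mounted at the origin on the work surface. World frame = base frame: x ahead of the robot, y to its left, z up, the work surface at z = 0. Lengths are in m, angles in rad, forces in N, time in s.
With the tool pointing down it reaches from about 0.4 to 0.875 m from the base axis. Payload 4.4 kg.
Tool frame: the origin (TCP) lies between the finger pads; the fingertips stand 8 mm ahead of it and the grasp point (between the pads) lies 11 mm behind it; y points along the fingers, x is the direction in which the jaws open and shut, and the axes are right-handed (so a half turn about y gives the same grasp; the last joint's range is limited). The gripper opens to 85 mm and grips with 20 to 120 N. Pads are 22 mm wide; open, the fingers measure 114 mm over their backs; the gripper's body (76 mm by 85 mm) begins 54 mm behind the grasp point. The pads swing forward as they close: fully open they stand 13 mm farther back than shut.
Start: joints at [1.224, 0.628, 0.038, 1.517, -0.027, 0.996, -0.02], TCP at [0.18, -0.625, 0.239] pointing down, gripper open.
Joint ranges: [-3.06, 3.06], [-0.37, 2.12], [-1.25, 1.32], [0.18, 2.47], [-1.1, 4.24], [0.23, 1.98], [-2.94, 2.94]. Speed limits (rad/s): [2.57, 2.57, 3.14, 3.14, 3.14, 3.14, 3.14].

INTERFACE

Orientations are given as a 3x3 rotation matrix whose columns are the frame's x, y, z axes.
In Python, from rig import env gives the robot as it stands.
- The arm moves only by the tool play_rows, never from a script. Its argument "series" is a list that holds one entry, the list of rows, each a list of 4 numbers: the shift along the tool's x, y, z each as a share of 0.3 m, from -1 to 1, then the turn about the tool's y as a share of 2 pi rad, from -1 to 1. In form: [[[dx, dy, dz, roll], ...]]. A call has 1 to 20 rows; each row shifts and turns the commanded pose from where the row before left it, along the tool's axes as they then stand; what a row does not reach is not made up. A row lasts 1/12 s, in which the tool goes at most 41.7 mm and 7.16 degrees, less where a joint would pass 70% of its speed; a pose out of reach is approached as far as the arm can. A call with a number of a shift or a turn outside -1 to 1 is refused whole. A call with a gripper value outside its range is refused whole. "grip" is the opening, from 0 (shut) to 1 (fully open), set as the call begins (left out, the last holds). The fingers move at their own pace and stop on an object; "grip_force" is the grip in N (left out, the last holds). Time passes only in rows, so rows that do not move let the fingers close. It gives the time, the measured TCP pose, the force and the opening at its end, in the units of the state.
- env.read_state(): the state, without advancing time (a new reading comes with each control period).
- env.snapshot(name): name is "scene" or "side" or "wrist"; returns (picture, depth): 480x640x3 uint8, red, green, blue; 480x640 float32, m along the optical axis (not along the pixel's ray), 0 where there is no reading.
- env.camera_params(name): a dict with "K" (3x3 intrinsics, pixels), "D" ([k1, k2, p1, p2, k3] as OpenCV has them; the pictures are not rectified), "origin" and "rotation" of the camera in the world. Camera axes: x right, y up, looking along -z (the intrinsics and any distortion apply to the point x, -y, -z); pixel columns grow to the right and rows downward; lengths in m; the calibration is good to about 2 mm. A picture is of the moment at which its call begins: read the wrist's pose just before it. camera_params takes no time and is no camera call; for the wrist camera it gives the pose at the moment of the call.
- env.hand_in(): hands the job in, once; it reports no verdict.
The state is a dict: "t": time; "joint_pos": joint angles; "qvel": joint speeds; "effort": joint torques, N m; "tcp_pos": TCP position; "ee_rot": TCP orientation; "contact_force": force on the tool from outside, world axes, zero at the start; "wrist_torque": the same for the moment, N m; "grip_width": finger opening in m.
Only numpy, scipy, OpenCV 4.12 (cv2) and the standard library are available. Lean on these libraries where they do the work, as an engineer would, in place of code of your own. Each camera call takes 0.05 s, during which the arm holds its last target.

## Working session

There is one attempt and no reset: what is moved stays moved. The work goes in short steps, Python scripts to look and compute and a tool call to move; the robot and the scene stay as the last step left them, time stands still between calls to the robot, and variables do not carry over. Pictures are saved under pics/ and viewed, and the job is handed in when it is done.

Besides the shell and the picture viewer there is one more tool, called after "Request:" as a command line: name --argument value ..., lists and objects as JSON in quotes. play_rows: Moves the arm, as the interface text tells. Shift numbers are shares of 0.3 m and turn numbers shares of 2 pi rad, none past 1 either way. Its arguments: {"type":"object","properties":{"series":{"type":"array"},"grip":{"type":"number"},"grip_force":{"type":"number"}},"required":["series"]}

```bash
ls; mkdir -p pics
python3 - <<'E'
from rig import env
import cv2
s=env.read_state()
for k in s: print(k,s[k])
for n in ["scene","side","wrist"]:
    p=env.camera_params(n); print(n,p)
    im,d=env.snapshot(n)
    cv2.imwrite(f"pics/{n}0.png",im[:,:,::-1]); 
    import numpy as np; np.save(f"pics/{n}0.npy",d)
E
```

```text
pics
t 0.0
joint_pos [ 1.22421604  0.6293288   0.03844023  1.51836547 -0.02700177  0.99629385
 -0.02002729]
qvel [-1.16550326e-03  1.12560958e-06  7.59786423e-04  9.64636534e-04
 -1.52093361e-03 -2.18533674e-03  1.73572880e-03]
effort [-2.80735367e-04 -5.63402689e+01  1.22622382e+00 -1.93440217e+01
  1.09253463e-02  1.03165975e-02  8.45908623e-07]
tcp_pos [ 0.17998037 -0.62395527  0.23840108]
ee_rot [[ 2.77079210e-01 -5.40748467e-04  9.60846928e-01]
 [-9.60845246e-01  1.79800308e-03  2.77079737e-01]
 [-1.87743618e-03 -9.99998237e-01 -2.13863196e-05]]
contact_force [-0.70155067  0.37098662  0.39944677]
wrist_torque [-0.00151105  0.00244904 -0.00663742]
grip_width 0.08552755753131057
scene {'K': array([[574.60306679,   0.        , 316.99466506],
       [  0.        , 574.60306679, 230.76545255],
       [  0.        ,   0.        ,   1.        ]]), 'D': array([-0.18342111,  0.        ,  0.        ,  0.        ,  0.        ]), 'origin': array([1.50971414, 0.01859748, 0.68836131]), 'rotation': array([[-0.14067607, -0.54322868,  0.82771544],
       [ 0.98999173, -0.08668352,  0.11136578],

[... 269 characters left out ...]
.        ,  0.        ]), 'origin': array([0.17344309, 0.53962134, 0.51705402]), 'rotation': array([[-0.86221957,  0.25807555, -0.43586056],
       [-0.50637753, -0.4605925 ,  0.7289968 ],
       [-0.01261785,  0.8492653 ,  0.52781553]])}
wrist {'K': array([[357.97833565,   0.        , 310.23449335],
       [  0.        , 357.97833565, 241.44988883],
       [  0.        ,   0.        ,   1.        ]]), 'D': array([-0.01417892,  0.        ,  0.        ,  0.        ,  0.        ]), 'origin': array([ 0.26067672, -0.59999345,  0.37351661]), 'rotation': array([[ 0.27781095,  0.90847213,  0.31224906],
       [-0.9606336 ,  0.26341479,  0.08829343],
       [-0.0020389 , -0.32448582,  0.94588836]])}
```

View pictures.

View pics/scene0.png

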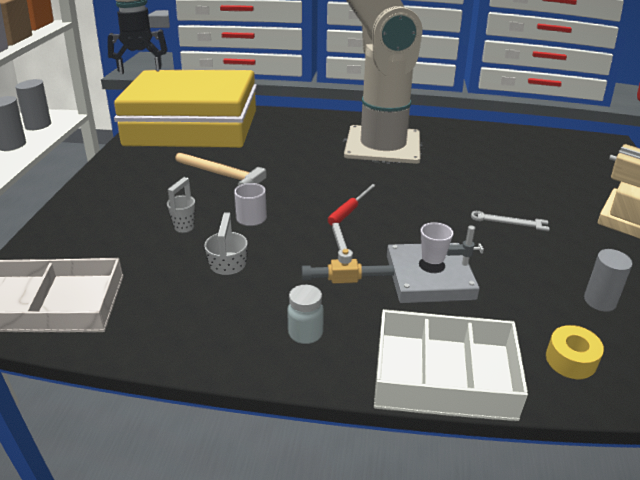

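View pics/side0.png

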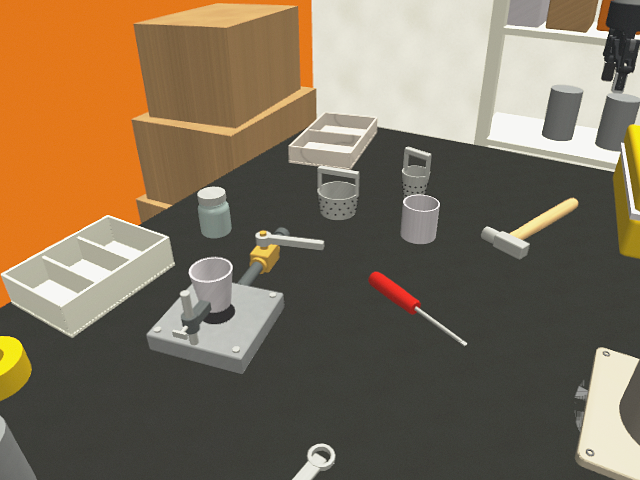

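View pics/wrist0.png

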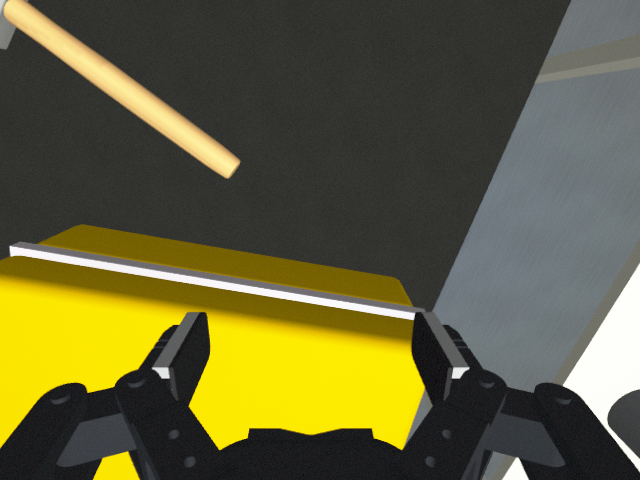

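```bash
cat > h.py <<'E'
import numpy as np, cv2
def rays(p,uv):
    uv=np.asarray(uv,float).reshape(-1,1,2)
    n=cv2.undistortPoints(uv,p['K'],p['D']).reshape(-1,2)
    return np.c_[n[:,0],-n[:,1],-np.ones(len(n))]@p['rotation'].T
def cloud(p,d,box):
    u0,v0,u1,v1=box
    vv,uu=np.mgrid[v0:v1,u0:u1]; uv=np.c_[uu.ravel(),vv.ravel()]
    z=d[uv[:,1],uv[:,0]]; ok=z>0
    return p['origin']+rays(p,uv[ok])*z[ok,None], uv[ok]
def plane(p,uv,z):
    r=rays(p,uv); return p['origin']+r*((z-p['origin'][2])/r[:,2])[:,None]
def tri(p1,uv1,p2,uv2):
    a=rays(p1,[uv1])[0]; b=rays(p2,[uv2])[0]
    A=np.c_[a,-b]; t=np.linalg.lstsq(A,p2['origin']-p1['origin'],rcond=None)[0]
    x,y=p1['origin']+a*t[0],p2['origin']+b*t[1]
    return (x+y)/2,np.linalg.norm(x-y)
E
python3 - <<'E'
from rig import env
from h import *
np.set_printoptions(precision=4,suppress=True)
for n,boxes in dict(scene=dict(nar=(160,170,205,235),wide=(200,210,250,275),tin=(233,180,270,226),fun=(415,215,460,265),sump=(380,220,490,305),lev=(320,215,365,285)),
   side=dict(nar=(398,143,435,200),wide=(312,160,362,220),tin=(397,192,442,245),fun=(185,252,238,318),sump=(140,250,290,375),lev=(245,225,330,275))).items():
    p=env.camera_params(n); d=np.load(f'pics/{n}0.npy')
    im=cv2.imread(f'pics/{n}0.png')
    for k,b in boxes.items():
        P,uv=cloud(p,d,b); m=P[:,2]>0.006
        Q=P[m]
        print(n,k,len(Q),len(P),'z pct',np.percentile(P[:,2],[1,20,50,80,99]),'min',np.percentile(Q,1,axis=0),'max',np.percentile(Q,99,axis=0))
    for k,b in boxes.items():
        c=im[b[1]:b[3],b[0]:b[2]]
        cv2.imwrite(f'pics/c_{n}_{k}.png',cv2.resize(c,None,fx=6,fy=6,interpolation=cv2.INTER_CUBIC) if max(c.shape)<100 else cv2.resize(c,None,fx=4,fy=4))
E
```

```text
scene nar 1055 2908 z pct [-0.0039 -0.0013  0.0006  0.0511  0.1102] min [ 0.4763 -0.4369  0.0083] max [ 0.5369 -0.3854  0.1108]
scene wide 1773 3238 z pct [-0.003  -0.0003  0.0123  0.0432  0.0969] min [ 0.4647 -0.3206  0.0066] max [ 0.6632 -0.2414  0.0973]
scene tin 1195 1695 z pct [-0.0026  0.0011  0.03    0.0579  0.0711] min [ 0.2993 -0.3275  0.0071] max [ 0.477  -0.2417  0.0714]
scene fun 1559 2245 z pct [-0.0023  0.0008  0.057   0.0941  0.1092] min [0.5345 0.0888 0.0275] max [0.6317 0.1738 0.1096]
scene sump 5456 9318 z pct [-0.0028 -0.0001  0.0248  0.0315  0.1082] min [0.5418 0.0313 0.0072] max [0.6883 0.2063 0.1091]
scene lev 1295 3124 z pct [-0.0029 -0.0006  0.0014  0.0362  0.0672] min [ 0.4314 -0.0975  0.0074] max [ 0.6572 -0.0094  0.0693]
side nar 1179 2094 z pct [-0.0001  0.0021  0.0324  0.068   0.1136] min [ 0.4339 -0.4433  0.0164] max [ 0.5336 -0.2888  0.1139]
side wide 1931 2979 z pct [-0.0003  0.0018  0.0197  0.0476  0.0979] min [ 0.5775 -0.4842  0.0065] max [ 0.7767 -0.2421  0.0981]
side tin 1665 2374 z pct [-0.0002  0.002   0.0305  0.0592  0.0719] min [ 0.4069 -0.402   0.0072] max [ 0.5142 -0.2422  0.0721]
side fun 2794 3487 z pct [-0.0005  0.0289  0.0748  0.0993  0.1105] min [0.5718 0.0591 0.0298] max [0.6742 0.1886 0.1115]
side sump 10922 18681 z pct [-0.0006  0.0013  0.0218  0.0329  0.1089] min [ 0.5159 -0.0427  0.0072] max [0.7811 0.2075 0.1096]
side lev 1591 4239 z pct [-0.0008  0.0008  0.002   0.0403  0.0673] min [ 0.5351 -0.1245  0.0102] max [0.6532 0.0151 0.0708]
```

Run:
```python
import cv2,numpy as np
def m(fs,o):
    ims=[cv2.imread(f'pics/c_{f}.png') for f in fs]
    h=max(i.shape[0] for i in ims)
    ims=[cv2.copyMakeBorder(i,0,h-i.shape[0],0,4,cv2.BORDER_CONSTANT) for i in ims]
    i=np.hstack(ims); s=min(1,800/i.shape[1],600/i.shape[0]); cv2.imwrite(o,cv2.resize(i,None,fx=s,fy=s)); print(s)
m(['scene_nar','side_nar'],'pics/m1.png'); m(['scene_lev','side_lev'],'pics/m2.png')
```

```text
1
1
```

View pics/m1.png

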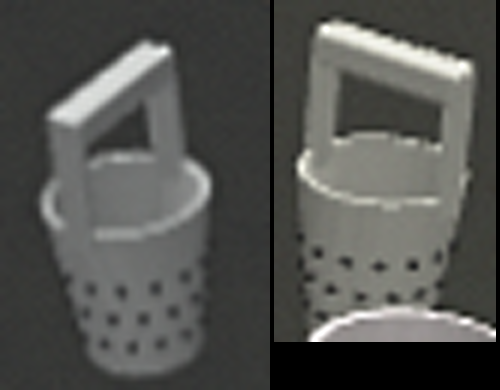

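View pics/m2.png

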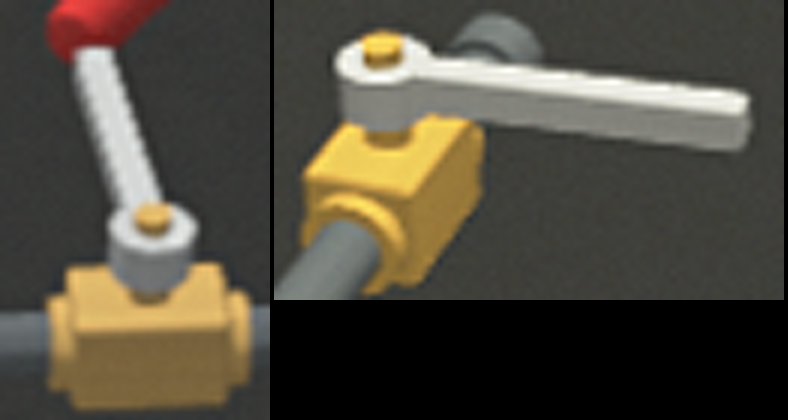

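Run:
```python
from rig import env
from h import *
np.set_printoptions(precision=4,suppress=True)
def circ(x,y):
    A=np.c_[2*x,2*y,np.ones_like(x)]; s=np.linalg.lstsq(A,x*x+y*y,rcond=None)[0]
    return s[0],s[1],np.sqrt(s[2]+s[0]**2+s[1]**2)
B=dict(scene=dict(nar=(160,170,205,235),wide=(200,210,250,275),tin=(233,180,270,226),fun=(415,215,455,265),sump=(380,240,490,305),lev=(320,215,365,285)),
   side=dict(nar=(398,143,435,200),wide=(312,160,362,220),tin=(397,192,442,245),fun=(185,252,238,318),sump=(140,280,290,375),lev=(245,225,330,275)))
for n in B:
    p=env.camera_params(n); d=np.load(f'pics/{n}0.npy')
    P,uv=cloud(p,d,B[n]['nar']); m=(P[:,2]>0.107)&(P[:,2]<.118)&(P[:,1]<-.35); Q=P[m]
    r=cv2.minAreaRect((Q[:,:2]*1000).astype(np.float32)); print(n,'bar',len(Q),Q.mean(0),r)
    m=(P[:,2]>0.098)&(P[:,1]<-.35); Q=P[m]
    r=cv2.minAreaRect((Q[:,:2]*1000).astype(np.float32)); print(n,'bar2',len(Q),Q.mean(0),r)
    P,uv=cloud(p,d,B[n]['lev']); m=(P[:,2]>0.058)&(P[:,2]<.068); Q=P[m]
    m=np.linalg.norm(Q[:,:2]-[.61,-.048],axis=1)>.025
    c=Q[m]; r=cv2.fitLine(c[:,:2].astype(np.float32),cv2.DIST_HUBER,0,.001,.001).ravel(); print('lever line',len(c),c.mean(0),r,'ang',np.degrees(np.arctan2(r[1],r[0])),'ends',c[:,:2].min(0),c[:,:2].max(0))
    m=P[:,2]>.0665; Q=P[m]; print('top hub',len(Q),Q.mean(0),np.percentile(Q,[0,100],axis=0).ravel())
    P,uv=cloud(p,d,B[n]['fun']); zt=np.percentile(P[:,2],99); m=(P[:,2]>zt-.004)&(P[:,2]<zt+.003); Q=P[m]
    print('rim',zt,len(Q),circ(Q[:,0],Q[:,1]),cv2.minEnclosingCircle((Q[:,:2]*1000).astype(np.float32)), Q[:,:2].min(0),Q[:,:2].max(0))
    P,uv=cloud(p,d,B[n]['sump']); m=(P[:,2]>.026)&(P[:,2]<.034); Q=P[m]
    r=cv2.minAreaRect((Q[:,:2]*1000).astype(np.float32)); print('sump',len(Q),r)
    P,uv=cloud(p,d,B[n]['tin']); m=(P[:,2]>.066)&(P[:,2]<.074); Q=P[m]; Q=Q[(Q[:,1]>-.35)&(Q[:,0]<.55)];print('tin',circ(Q[:,0],Q[:,1]))
    P,uv=cloud(p,d,B[n]['wide']); m=(P[:,2]>.09)&(P[:,2]<.1); Q=P[m]; print('wide bar',cv2.minAreaRect((Q[:,:2]*1000).astype(np.float32)))
```

```text
scene bar 113 [ 0.5073 -0.4131  0.1095] ((506.77252197265625, -413.40289306640625), (18.46428680419922, 63.62434387207031), 71.6407241821289)
scene bar2 186 [ 0.5102 -0.4123  0.1067] ((507.01165771484375, -413.3510437011719), (18.71338653564453, 64.04573822021484), 71.6407241821289)
lever line 196 [ 0.6001 -0.0588  0.0639] [ 0.9572  0.2895  0.6001 -0.0588] ang 16.83009 ends [ 0.5361 -0.0818] [ 0.6503 -0.0339]
top hub 48 [ 0.6226 -0.0519  0.0683] [ 0.5472 -0.0783  0.0665  0.6489 -0.0376  0.0721]
rim 0.10934364960803124 155 (np.float64(0.6029250024988362), np.float64(0.12069211513809947), np.float64(0.028523414759263715)) ((602.3556518554688, 122.11290740966797), 32.77055358886719) [0.57   0.0913] [0.6347 0.1496]
sump 3014 ((606.0071411132812, 108.67672729492188), (155.10714721679688, 178.6776885986328), 9.770417213439941)
tin (np.float64(0.4417998910778874), np.float64(-0.2750208660563617), np.float64(0.032355847775457164))
wide bar ((620.7364501953125, -280.9718322753906), (88.4688491821289, 14.161169052124023), 7.461983680725098)
side bar 142 [ 0.5017 -0.4112  0.1116] ((504.16223144
[... 282 characters left out ...]
95  0.6006 -0.0513] ang 18.630188 ends [ 0.532  -0.0824] [ 0.6475 -0.0333]
top hub 106 [ 0.6057 -0.0539  0.068 ] [ 0.5365 -0.0772  0.0665  0.6451 -0.0331  0.0728]
rim 0.11045512981921447 296 (np.float64(0.5992657730079531), np.float64(0.13218625752109836), np.float64(0.03354039765524179)) ((600.64453125, 140.67193603515625), 51.1474609375) [0.5695 0.0903] [0.6317 0.1889]
sump 5021 ((602.1529541015625, 111.18954467773438), (151.48208618164062, 171.09634399414062), 11.017034530639648)
tin (np.float64(0.44017668650059627), np.float64(-0.2762167987612038), np.float64(0.0324797426369655))
wide bar ((619.2073364257812, -281.9148864746094), (82.65220642089844, 18.23462677001953), 7.387208461761475)
```

Request:
play_rows --series '[[[-0.04,0,0.089,0],[-0.04,0,0.089,0],[-0.04,0,0.089,0],[-0.04,0,0.089,0],[-0.04,0,0.089,0],[-0.04,0,0.089,0],[-0.04,0,0.089,0],[-0.04,0,0.089,0],[-0.04,0,0.089,0],[-0.04,0,0.089,0],[-0.04,0,0.089,0],[-0.04,0,0.089,0],[0,0,0,0.0148],[0,0,0,0.0148],[0,0,0,0.0148],[0,0,0,0.0148],[0,0,0,0.0148],[0,0,0,0.0148],[0,0,0,0],[0,0,0,0]]]' --grip 1

```text
t: 1.82
tcp_pos: [0.4481, -0.3972, 0.239]
ee_rot: [[-0.271, -0.001, 0.963], [-0.963, 0.0, -0.271], [-0.0, -1.0, -0.001]]
contact_force: [1.0, 0.3, -0.1]
grip_width: 0.0851
```

Run:
```python
from rig import env
from h import *
import pickle
s=env.read_state();print(s['t'],s['tcp_pos'],s['ee_rot'])
p=env.camera_params('wrist');im,d=env.snapshot('wrist')
pickle.dump((p,d),open('pics/w1.pkl','wb'));cv2.imwrite('pics/w1.png',im[:,:,::-1])
```

```text
1.8167 [ 0.44807266 -0.39716262  0.23903848] [[-2.70960097e-01 -5.94283346e-04  9.62590397e-01]
 [-9.62590579e-01  2.18231718e-04 -2.70960014e-01]
 [-4.90407324e-05 -9.99999800e-01 -6.31183637e-04]]
```

View pics/w1.png

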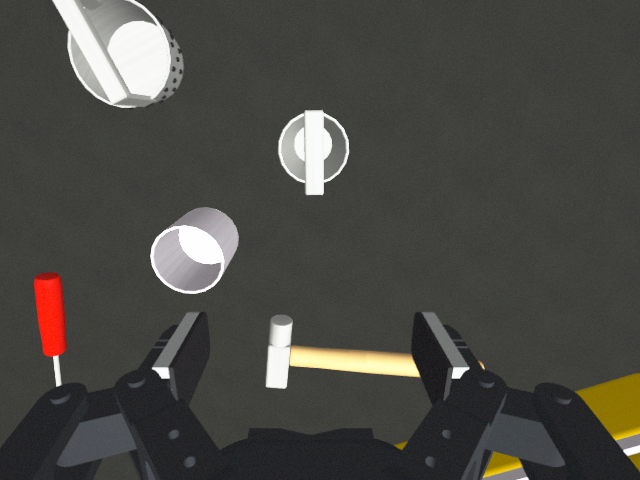

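Run:
```python
from rig import env
from h import *
import pickle
p,d=pickle.load(open('pics/w1.pkl','rb'))
P,uv=cloud(p,d,(270,90,360,215)); m=(P[:,2]>.104); Q=P[m]
r=cv2.minAreaRect(uv[m].astype(np.float32)); print(len(Q),Q[:,2].mean(),r)
c=cv2.boxPoints(r); W=plane(p,c,.111); print(W); print(W.mean(0))
e=[np.linalg.norm(W[i]-W[(i+1)%4]) for i in range(4)]; print(e)
i=int(np.argmax(e)); v=W[(i+1)%4]-W[i]; print('ang',np.degrees(np.arctan2(v[1],v[0])))
s=env.read_state(); dd=W.mean(0)-s['tcp_pos']; print('tool',s['ee_rot'].T@dd, 'toolz ang',np.degrees(np.arctan2(s['ee_rot'][1,2],s['ee_rot'][0,2])))
print(Q.min(0),Q.max(0))
```

```text
1638 0.11123146761408964 ((313.4999694824219, 152.0), (83.99998474121094, 18.999996185302734), 90.0)
[[ 0.53549442 -0.41610376  0.111     ]
 [ 0.53194628 -0.42874671  0.111     ]
 [ 0.47518255 -0.413505    0.111     ]
 [ 0.47899724 -0.3999054   0.111     ]]
[ 0.50540512 -0.41456522  0.111     ]
[np.float64(0.013131393886155683), np.float64(0.05877440392836627), np.float64(0.014124489517254675), np.float64(0.0587734450426646)]
ang 164.9699541206026
tool [0.00123624 0.12808975 0.05990451] toolz ang -15.720129203492897
[ 0.4752146  -0.42864556  0.10780778] [ 0.53531682 -0.40092529  0.11339719]
```

Request:
play_rows --series '[[[0.004,0,0.05,0],[0,0,0.05,0],[0,0,0.05,0],[0,0,0.05,0],[0,0.06,0,0],[0,0.06,0,0],[0,0.06,0,0],[0,0.06,0,0],[0,0.06,0,0],[0,0.06,0,0],[0,0.06,0,0],[0,0.03,0,0],[0,0.03,0,0],[0,0,0,0],[0,0,0,0]]]' --grip 1

```text
t: 3.12
tcp_pos: [0.5056, -0.4152, 0.0955]
ee_rot: [[-0.273, 0.0, 0.962], [-0.962, -0.0, -0.273], [-0.0, -1.0, 0.0]]
contact_force: [0.8, -0.7, -0.6]
grip_width: 0.0855
```

Request:
play_rows --series '[[[0,0,0,0],[0,0,0,0],[0,0,0,0],[0,0,0,0],[0,0,0,0],[0,0,0,0],[0,0,0,0],[0,0,0,0]]]' --grip 0 --grip_force 40

```text
t: 3.78
tcp_pos: [0.5055, -0.4153, 0.0956]
ee_rot: [[-0.274, 0.0, 0.962], [-0.962, -0.0, -0.274], [0.0, -1.0, 0.0]]
contact_force: [-1.1, -0.2, 1.6]
grip_width: 0.0135
```

Request:
play_rows --series '[[[0,-0.01,0,0],[0,-0.02,0,0],[0,-0.03,0,0],[0,-0.05,0,0],[0,-0.06,0,0],[0,-0.06,0,0],[0,-0.06,0,0],[0,-0.06,0,0],[0,-0.06,0,0],[0,-0.06,0,0],[0,-0.06,0,0],[0,-0.05,0,0],[0,-0.02,0,0],[0,-0.01,0,0],[0,0,0,0],[0,0,0,0]]]'

```text
t: 5.12
tcp_pos: [0.5051, -0.4145, 0.2774]
ee_rot: [[-0.274, -0.001, 0.962], [-0.962, 0.001, -0.274], [-0.001, -1.0, -0.001]]
contact_force: [0.1, 0.5, -3.1]
grip_width: 0.0134
```

```bash
cat > shot.py <<'E'
import sys,pickle
from rig import env
from h import *
np.set_printoptions(precision=4,suppress=True)
s=env.read_state();print(s['t'],s['tcp_pos'],s['ee_rot'].ravel(),s['contact_force'],s['wrist_torque'],s['grip_width'])
for n in sys.argv[2:]:
    p=env.camera_params(n);im,d=env.snapshot(n)
    pickle.dump((p,d,s),open(f'pics/{n}{sys.argv[1]}.pkl','wb'));cv2.imwrite(f'pics/{n}{sys.argv[1]}.png',im[:,:,::-1])
E
python3 shot.py 2 scene wrist
```

```text
5.1167 [ 0.5051 -0.4145  0.2774] [-0.2736 -0.0012  0.9618 -0.9618  0.0011 -0.2736 -0.0007 -1.     -0.0015] [ 0.1122  0.5366 -3.1162] [-0.0128  0.0319 -0.0369] 0.013378204613002926
```

View pics/scene2.png

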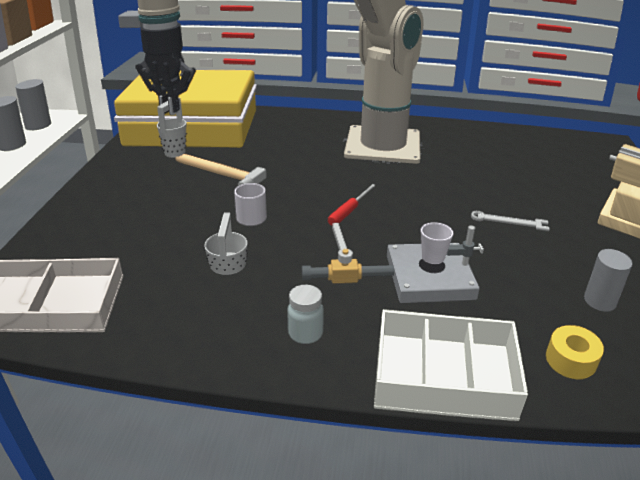

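View pics/wrist2.png

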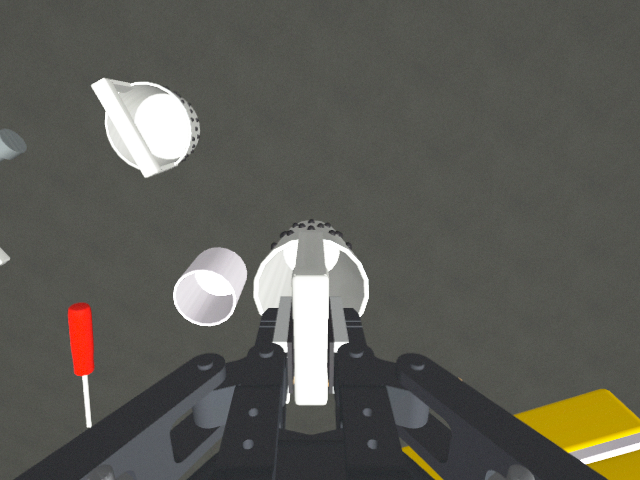

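Request:
play_rows --series '[[[-0.05,0,-0.016,0],[-0.05,0,-0.0155,0],[-0.103,0,-0.0315,0],[-0.103,0,-0.0315,0],[-0.103,0,-0.0315,0],[-0.103,0,-0.0315,0],[-0.103,0,-0.0315,0],[-0.103,0,-0.0315,0],[-0.103,0,-0.0315,0],[-0.103,0,-0.0315,0],[-0.103,0,-0.0315,0],[-0.103,0,-0.0315,0],[-0.103,0,-0.0315,0],[-0.103,0,-0.0315,0],[-0.103,0,-0.0315,0],[-0.103,0,-0.0315,0],[-0.05,0,-0.016,0],[-0.05,0,-0.0155,0],[0,0,0,0]]]'

```text
t: 6.8
tcp_pos: [0.4942, 0.1046, 0.2777]
ee_rot: [[-0.268, -0.001, 0.963], [-0.963, 0.002, -0.268], [-0.002, -1.0, -0.002]]
contact_force: [-0.4, -0.1, -2.7]
grip_width: 0.013
```

Request:
play_rows --series '[[[0,0,0,-0.006],[0,0,0,-0.012],[0,0,0,-0.012],[0,0,0,-0.012],[0,0,0,-0.012],[0,0,0,-0.012],[0,0,0,-0.006],[0,0,0,0],[0,0,0,0],[0,0,0,0]]]'

```text
t: 7.63
tcp_pos: [0.4948, 0.0996, 0.2781]
ee_rot: [[0.172, -0.0, 0.985], [-0.985, -0.0, 0.172], [0.0, -1.0, -0.0]]
contact_force: [-0.1, 0.1, -3.3]
grip_width: 0.013
```

```bash
python3 shot.py 3 scene side wrist
```

```text
7.6333 [0.4948 0.0996 0.2781] [ 0.1725 -0.0004  0.985  -0.985  -0.0004  0.1725  0.0003 -1.     -0.0005] [-0.0736  0.0945 -3.3454] [ 0.03    0.0278 -0.0037] 0.012993945090234195
```

View pics/wrist3.png

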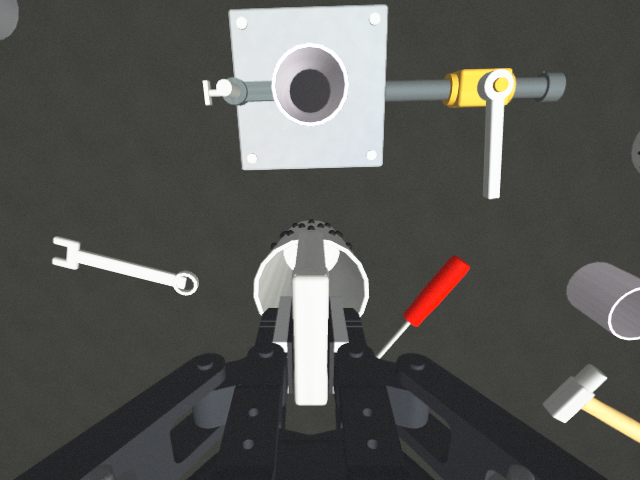

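View pics/scene3.png

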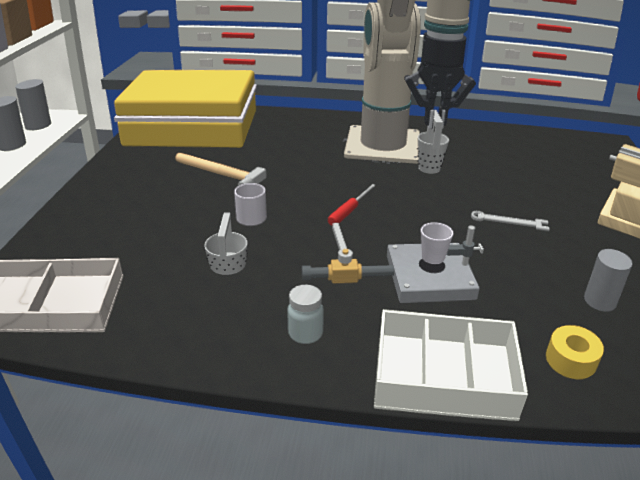

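View pics/side3.png

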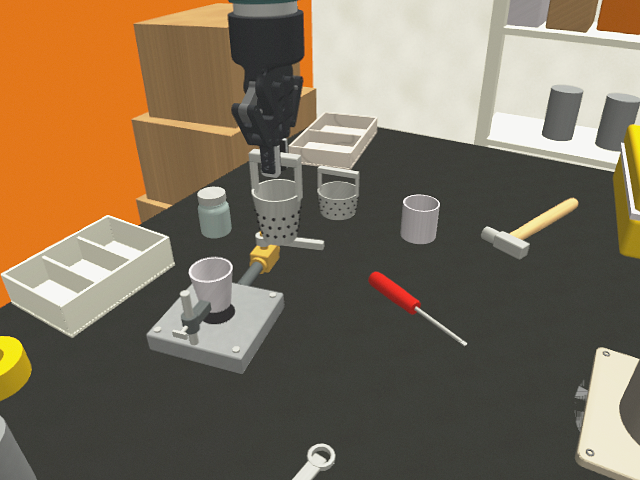

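Run:
```python
from h import *
import pickle
np.set_printoptions(precision=4,suppress=True)
p,d,s=pickle.load(open('pics/wrist3.pkl','rb')); im=cv2.imread('pics/wrist3.png')
P,uv=cloud(p,d,(265,35,355,130)); print('rim z',np.percentile(P[:,2],[90,95,98,99,99.8]))
m=(P[:,2]>.098)&(P[:,2]<.116); M=np.zeros((480,640),np.uint8); M[uv[m,1],uv[m,0]]=255
c=max(cv2.findContours(M,cv2.RETR_EXTERNAL,cv2.CHAIN_APPROX_NONE)[0],key=cv2.contourArea)
e=cv2.fitEllipse(cv2.convexHull(c)); print('depth ellipse',e)
g=cv2.cvtColor(im,cv2.COLOR_BGR2GRAY); 
T=np.zeros_like(g); T[36:130,265:355]=(g[36:130,265:355]>240)*255
c=max(cv2.findContours(T,cv2.RETR_EXTERNAL,cv2.CHAIN_APPROX_NONE)[0],key=lambda c:len(c)); e2=cv2.fitEllipse(c); print('white ellipse',e2)
for e_ in (e,e2):
  for z in(.109,.110): 
    W=plane(p,[e_[0],(e_[0][0]-e_[1][0]/2,e_[0][1]),(e_[0][0]+e_[1][0]/2,e_[0][1])],z); print(z,W[0],'dia',np.linalg.norm(W[1]-W[2]))
# sump
P,uv=cloud(p,d,(215,2,400,180)); m=(P[:,2]>.026)&(P[:,2]<.034); Q=P[m]
r=cv2.minAreaRect((Q[:,:2]*1000).astype(np.float32)); print('sump',r)
# lever
P,uv=cloud(p,d,(470,60,530,210)); m=(P[:,2]>.057)&(P[:,2]<.069)&(uv[:,1]>108); Q=P[m]
L=cv2.fitLine(uv[m].astype(np.float32),cv2.DIST_HUBER,0,.01,.01).ravel(); W=plane(p,[L[2:]-40*L[:2],L[2:]+40*L[:2]],.065); v=W[1]-W[0]
print('lever z',Q[:,2].mean(),'ang',np.degrees(np.arctan2(v[1],v[0])),W)
h=cv2.cvtColor(im,cv2.COLOR_BGR2HSV); Y=((h[...,1]>120)&(g>0)); Y2=np.zeros_like(g);Y2[76:98,490:512]=Y[76:98,490:512]*255
ys,xs=np.nonzero(Y2); print('knob px',xs.mean(),ys.mean(),plane(p,[(xs.mean(),ys.mean())],.070))
m=(P[:,2]>.062)&(P[:,2]<.07)&(uv[:,1]<100); M=np.zeros((480,640),np.uint8); M[uv[m,1],uv[m,0]]=255
cc=max(cv2.findContours(M,cv2.RETR_EXTERNAL,cv2.CHAIN_APPROX_NONE)[0],key=cv2.contourArea); b=cv2.minEnclosingCircle(cc); print('hub',b,plane(p,[b[0]],.066))
# held strainer
P,uv=cloud(p,d,(245,215,380,420)); print('tcp',s['tcp_pos'])
m=(uv[:,1]>285)&(uv[:,1]<400)&(uv[:,0]>300)&(uv[:,0]<320); print('bar z',np.median(P[m,2]), P[m].min(0),P[m].max(0))
```

```text
rim z [0.1075 0.1087 0.1093 0.1097 0.1101]
depth ellipse ((309.6794738769531, 84.09935760498047), (76.67617797851562, 82.48995208740234), 179.89561462402344)
white ellipse ((309.6505432128906, 83.9342041015625), (76.01597595214844, 82.1209716796875), 179.39144897460938)
0.109 [0.6027 0.1205 0.109 ] dia 0.060013960893621585
0.11 [0.6026 0.1204 0.11  ] dia 0.05981669052390502
0.109 [0.6028 0.1205 0.109 ] dia 0.05948917516571375
0.11 [0.6028 0.1205 0.11  ] dia 0.059293629805861954
sump ((603.6731567382812, 113.41022491455078), (150.87310791015625, 165.01138305664062), 11.689459800720215)
lever z 0.06410876393079773 ang 16.613697241849195 [[ 0.5407 -0.0726  0.065 ]
 [ 0.6124 -0.0512  0.065 ]]
knob px 501.1166666666667 85.23333333333333 [[ 0.6351 -0.0461  0.07  ]]
hub ((497.7765808105469, 84.22340393066406), 16.714664459228516) [[ 0.636  -0.0448  0.066 ]]
tcp [0.4948 0.0996 0.2781]
bar z 0.2940008943744888 [0.468  0.0925 0.2924] [0.5207 0.1087 0.2957]
```

Request:
play_rows --series '[[[-0.0067,0,0.026,0],[0,0,0.052,0],[0,0,0.052,0],[0,0,0.052,0],[0,0,0.052,0],[0,0,0.052,0],[0,0,0.052,0],[0,0,0.028,0],[0,0,0,0],[0,0,0,0],[0,0,0,0],[0,0,0,0]]]'

```text
t: 8.78
tcp_pos: [0.6018, 0.1212, 0.2784]
ee_rot: [[0.174, -0.001, 0.985], [-0.985, -0.0, 0.174], [-0.0, -1.0, -0.001]]
contact_force: [-0.2, -0.2, -2.8]
grip_width: 0.0137
```

```bash
python3 shot.py 4 scene side
```

```text
8.7833 [0.6018 0.1212 0.2784] [ 0.1744 -0.0008  0.9847 -0.9847 -0.0001  0.1744 -0.     -1.     -0.0008] [-0.1916 -0.2381 -2.8362] [ 0.0188 -0.0492  0.0245] 0.01367593202403315
```

View pics/scene4.png

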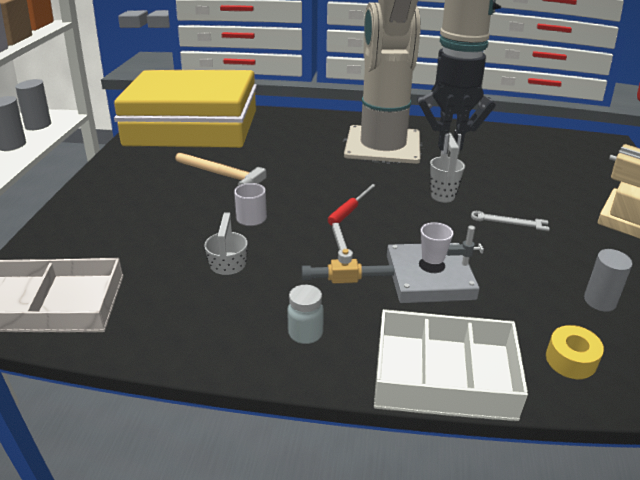

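View pics/side4.png

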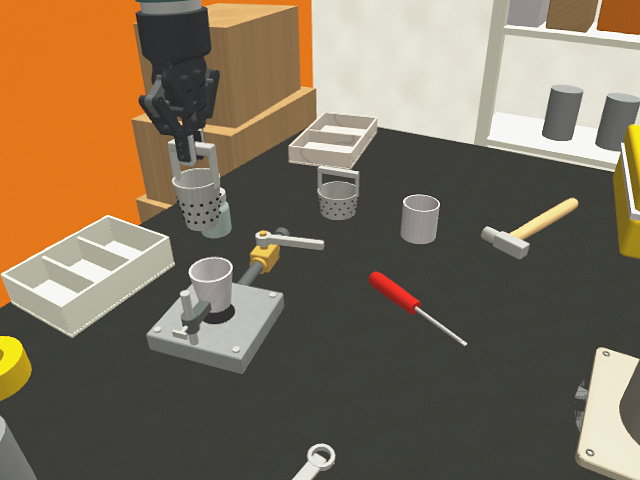

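Run:
```python
from h import *
import pickle
np.set_printoptions(precision=4,suppress=True)
C=np.array([.6027,.1205])
res={}
for n,bs,bf in (('scene',(425,150,470,205),(415,218,456,265)),('side',(165,165,225,235),(183,255,240,312))):
    p,d,s=pickle.load(open(f'pics/{n}4.pkl','rb'))
    right=p['rotation'][:,0]; right=right[:2]/np.linalg.norm(right[:2])
    for nm,b,zs in (('strainer',bs,(.195,.21,.225)),('funnel',bf,(.075,.085,.095))):
        P,uv=cloud(p,d,b); near=np.linalg.norm(P[:,:2]-C,axis=1)<.045
        out=[]
        for z in zs:
            m=near&(abs(P[:,2]-z)<.006); 
            rows=np.unique(uv[m,1]); mids=[]
            for r in rows:
                k=m&(uv[:,1]==r); 
                if k.sum()>8: mids.append(((uv[k,0].min()+uv[k,0].max())/2,r, np.ptp(uv[k,0])))
            mids=np.array(mids)
            rr=rays(p,mids[:,:2]); o=p['origin']
            # lateral offset of ray at the depth of C
            fw=np.array([-right[1],right[0]]); 
            t=((C-o[:2])@fw)/(rr[:,:2]@fw); X=o[:2]+rr[:,:2]*t[:,None]
            out.append(np.median((X-C)@right)*1000)
        print(n,nm,'lateral mm vs C',np.array(out),right)
```

```text
scene strainer lateral mm vs C [5.0331 4.4783 4.5639] [-0.1407  0.9901]
scene funnel lateral mm vs C [6.6799 2.343  1.9549] [-0.1407  0.9901]
side strainer lateral mm vs C [-1.5489 -1.3638 -2.1222] [-0.8623 -0.5064]
side funnel lateral mm vs C [-4.036  -0.3943  0.2598] [-0.8623 -0.5064]
```

Run:
```python
from h import *
import pickle
np.set_printoptions(precision=2,suppress=True)
C=np.array([.6027,.1205])
for n,bs,bf in (('scene',(425,150,470,205),(415,218,460,265)),('side',(165,165,225,235),(183,252,245,312))):
    p,d,s=pickle.load(open(f'pics/{n}4.pkl','rb'))
    right=p['rotation'][:,0]; right=right[:2]/np.linalg.norm(right[:2]); fw=np.array([-right[1],right[0]])
    for nm,b in (('strainer',bs),('funnel',bf)):
        P,uv=cloud(p,d,b); m=(np.linalg.norm(P[:,:2]-C,axis=1)<.05)&(P[:,2]>(.06 if nm=='funnel' else .17))
        for r in np.unique(uv[m,1]):
            k=m&(uv[:,1]==r); a,c=uv[k,0].min(),uv[k,0].max(); q=rays(p,[((a+c)/2,r)])[0]; o=p['origin']
            t=((C-o[:2])@fw)/(q[:2]@fw); X=o[:2]+q[:2]*t
            print(n,nm,r,a,c,'%.2f'%((X-C)@right*1000),end=' | ')
        print()
for n,b in(('scene',(405,140,485,270)),('side',(150,140,260,320))):
    im=cv2.imread(f'pics/{n}4.png')[b[1]:b[3],b[0]:b[2]]; cv2.imwrite(f'pics/z_{n}4.png',cv2.resize(im,None,fx=3.3,fy=3.3,interpolation=cv2.INTER_CUBIC))
a=cv2.imread('pics/z_scene4.png');b=cv2.imread('pics/z_side4.png');h=max(a.shape[0],b.shape[0])
cv2.imwrite('pics/z4.png',np.hstack([cv2.copyMakeBorder(i,0,h-i.shape[0],0,4,0) for i in (a,b)]))
```

```text
scene strainer 150 441 461 4.96 | scene strainer 151 441 458 2.60 | scene strainer 152 441 458 2.84 | scene strainer 153 441 457 2.21 | scene strainer 154 441 456 1.58 | scene strainer 155 441 456 1.82 | scene strainer 156 440 456 1.19 | scene strainer 157 436 456 -2.06 | scene strainer 158 433 456 -4.44 | scene strainer 159 432 457 -4.21 | scene strainer 160 431 459 -3.09 | scene strainer 161 430 461 -1.97 | scene strainer 162 430 462 -0.85 | scene strainer 163 430 463 0.28 | scene strainer 164 430 463 0.52 | scene strainer 165 430 463 0.77 | scene strainer 166 430 463 1.02 | scene strainer 167 430 463 1.26 | scene strainer 168 430 463 1.51 | scene strainer 169 430 462 0.88 | scene strainer 170 430 462 1.13 | scene strainer 171 430 462 1.38 | scene strainer 172 430 461 0.74 | scene strainer 173 430 461 0.99 | scene strainer 174 429 461 0.36 | scene strainer 175 429 461 0.61 | scene strainer 176 430 461 1.75 | scene strainer 177 430 461 2.01 | scene strainer 178 430 461 2.26 | scene strainer 179 430 461 2.52 | scene strainer 180 431 460 2.77 | scene strainer 181 431 460 3.03 | scene 
[... 5171 characters left out ...]
side funnel 290 194 231 0.44 | side funnel 291 195 231 0.93 | side funnel 292 195 231 0.70 | side funnel 293 196 231 1.20 | side funnel 294 196 231 0.97 | side funnel 295 196 231 0.75 | side funnel 296 197 231 1.24 | side funnel 297 197 230 0.29 | side funnel 298 197 230 0.06 | side funnel 299 198 229 -0.17 | side funnel 300 198 229 -0.40 | side funnel 301 199 228 -0.63 | side funnel 302 197 228 -2.32 | side funnel 303 196 226 -4.75 | side funnel 304 195 224 -7.18 | side funnel 305 195 222 -8.89 | side funnel 306 194 220 -11.34 | side funnel 307 193 219 -13.06 | side funnel 308 192 210 -20.69 | side funnel 309 192 210 -20.95 | side funnel 310 195 209 -19.73 | side funnel 311 196 209 -19.25 |
```

View pics/z4.png

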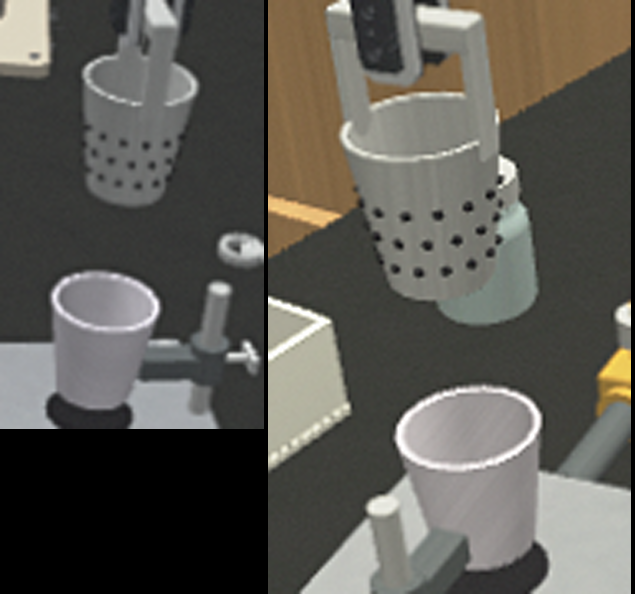

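Run:
```python
from h import *
import pickle
np.set_printoptions(precision=1,suppress=True)
def proj(p,X):
    x=(np.asarray(X)-p['origin'])@p['rotation']; x=np.c_[x[:,0],-x[:,1],-x[:,2]]
    return cv2.projectPoints(x,np.zeros(3),np.zeros(3),p['K'],p['D'])[0].reshape(-1,2)
th=np.linspace(0,2*np.pi,72)[:-1]
for n in('scene','side'):
    p,d,s=pickle.load(open(f'pics/{n}4.pkl','rb')); im=cv2.imread(f'pics/{n}4.png')
    S=6; b=(405,140,485,270) if n=='scene' else (150,140,260,320)
    z=cv2.resize(im[b[1]:b[3],b[0]:b[2]],None,fx=S,fy=S,interpolation=cv2.INTER_CUBIC)
    T=s['tcp_pos']; f=T[2]-.095
    for c,R,h,col in ((T[:2],.021,f,(0,0,255)),(T[:2],.030,f+.065,(0,0,255)),((.6027,.1205),.0298,.109,(0,255,0)),((.6027,.1205),.0298-.0085,.049,(0,255,0))):
        q=proj(p,np.c_[c[0]+R*np.cos(th),c[1]+R*np.sin(th),np.full(71,h)])
        cv2.polylines(z,[np.round((q-[b[0]-.5,b[1]-.5])*S).astype(int)],True,col,1)
    cv2.imwrite(f'pics/o_{n}.png',cv2.resize(z,None,fx=600/z.shape[0],fy=600/z.shape[0],interpolation=cv2.INTER_AREA))
cv2.imwrite('pics/o4.png',np.hstack([cv2.imread('pics/o_scene.png'),cv2.imread('pics/o_side.png')]))
```

```text
(no output)
```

View pics/o4.png

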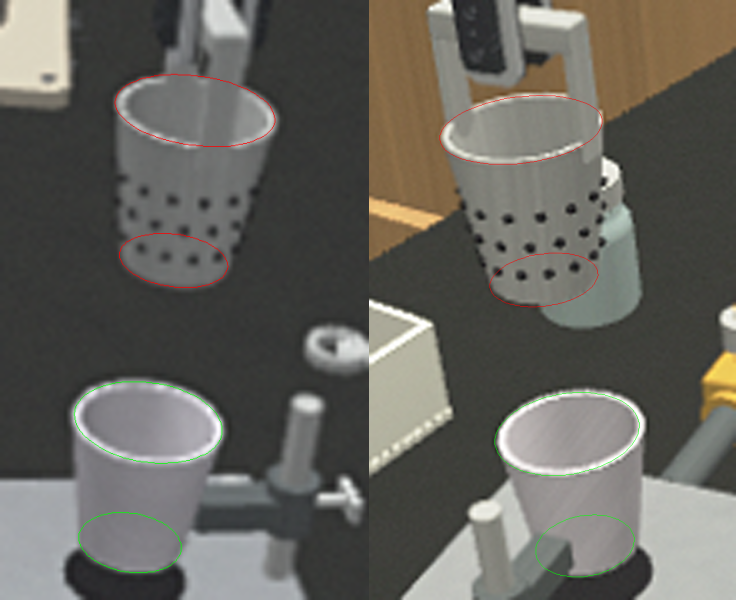

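Request:
play_rows --series '[[[0.003,0.02,0.0025,0],[0,0.04,0,0],[0,0.05,0,0],[0,0.05,0,0],[0,0.05,0,0],[0,0.04,0,0],[0,0.03,0,0],[0,0.015,0,0],[0,0,0,0],[0,0,0,0],[0,0,0,0]]]'

```text
t: 9.8
tcp_pos: [0.6042, 0.1207, 0.1906]
ee_rot: [[0.174, 0.002, 0.985], [-0.985, 0.0, 0.174], [-0.0, -1.0, 0.002]]
contact_force: [-0.5, 0.1, -4.0]
grip_width: 0.0131
```

```bash
python3 shot.py 5
```

```text
9.8 [0.6042 0.1207 0.1906] [ 0.1743  0.0016  0.9847 -0.9847  0.0004  0.1743 -0.0001 -1.      0.0017] [-0.5453  0.0985 -4.0448] [ 0.0443  0.0141 -0.0347] 0.013086919854477097
```

Request:
play_rows --series '[[[0,0.007,-0.003,0],[0,0.007,0,0],[0,0.007,0,0],[0,0.007,0,0],[0,0.007,0,0],[0,0.007,0,0],[0,0.007,0,0],[0,0.004,0,0],[0,0,0,0],[0,0,0,0]]]'

```text
t: 10.63
tcp_pos: [0.6026, 0.1204, 0.1738]
ee_rot: [[0.174, -0.0, 0.985], [-0.985, -0.0, 0.174], [0.0, -1.0, -0.0]]
contact_force: [-0.5, -0.5, -2.3]
grip_width: 0.0133
```

```bash
python3 shot.py 6
```

```text
10.6333 [0.6026 0.1204 0.1738] [ 0.1743 -0.0001  0.9847 -0.9847 -0.      0.1743  0.     -1.     -0.0001] [-0.5457 -0.5106 -2.2702] [-0.0002 -0.0255  0.0141] 0.01330963673601642
```

Request:
play_rows --series '[[[0,0.0033,0,0],[0,0.0033,0,0],[0,0.0033,0,0],[0,0.0033,0,0],[0,0.0033,0,0],[0,0,0,0],[0,0,0,0]]]'

```text
t: 11.22
tcp_pos: [0.6026, 0.1204, 0.1689]
ee_rot: [[0.174, -0.0, 0.985], [-0.985, -0.0, 0.174], [-0.0, -1.0, -0.0]]
contact_force: [0.3, -0.2, -2.6]
grip_width: 0.0131
```

Request:
play_rows --series '[[[0,0.0033,0,0],[0,0.0033,0,0],[0,0,0,0]]]'

```text
t: 11.47
tcp_pos: [0.6025, 0.1204, 0.1668]
ee_rot: [[0.174, -0.0, 0.985], [-0.985, -0.0, 0.174], [0.0, -1.0, -0.0]]
contact_force: [0.5, -0.4, -1.9]
grip_width: 0.0129
```

Request:
play_rows --series '[[[0,0.0033,0,0],[0,0,0,0]]]'

```text
t: 11.63
tcp_pos: [0.6025, 0.1203, 0.1658]
ee_rot: [[0.174, -0.0, 0.985], [-0.985, -0.0, 0.174], [0.0, -1.0, -0.0]]
contact_force: [0.2, 0.3, -3.3]
grip_width: 0.0126
```

Request:
play_rows --series '[[[0,0.0033,0,0],[0,0,0,0]]]'

```text
t: 11.8
tcp_pos: [0.6025, 0.1203, 0.1648]
ee_rot: [[0.174, -0.0, 0.985], [-0.985, -0.0, 0.174], [0.0, -1.0, -0.0]]
contact_force: [-0.2, -0.5, -2.7]
grip_width: 0.0133
```

Request:
play_rows --series '[[[0,0.002,0,0],[0,0,0,0]]]'

```text
t: 11.97
tcp_pos: [0.6025, 0.1203, 0.1643]
ee_rot: [[0.174, -0.0, 0.985], [-0.985, -0.0, 0.174], [0.0, -1.0, -0.0]]
contact_force: [-0.3, -0.7, -3.1]
grip_width: 0.0129
```

Foot is about 40 mm under the rim and there is no contact yet.

Request:
play_rows --series '[[[0,0.0025,0,0],[0,0,0,0]]]'

```text
t: 12.13
tcp_pos: [0.6025, 0.1203, 0.1636]
ee_rot: [[0.174, -0.0, 0.985], [-0.985, -0.0, 0.174], [0.0, -1.0, -0.0]]
contact_force: [-0.8, -0.8, -2.7]
grip_width: 0.0127
```

Request:
play_rows --series '[[[0,0.0025,0,0],[0,0,0,0]]]'

```text
t: 12.3
tcp_pos: [0.6025, 0.1202, 0.1628]
ee_rot: [[0.174, -0.0, 0.985], [-0.985, -0.0, 0.174], [0.0, -1.0, -0.0]]
contact_force: [-1.8, -0.5, -2.0]
grip_width: 0.013
```

Request:
play_rows --series '[[[0,0.0025,0,0],[0,0,0,0]]]'

```text
t: 12.47
tcp_pos: [0.6026, 0.1203, 0.1622]
ee_rot: [[0.174, -0.0, 0.985], [-0.985, -0.0, 0.174], [0.0, -1.0, -0.0]]
contact_force: [-0.8, -0.1, -2.1]
grip_width: 0.0135
```

Request:
play_rows --series '[[[0,0.002,0,0],[0,0,0,0]]]'

```text
t: 12.63
tcp_pos: [0.6027, 0.1203, 0.1617]
ee_rot: [[0.174, 0.0, 0.985], [-0.985, -0.0, 0.174], [0.0, -1.0, 0.0]]
contact_force: [-1.8, -1.3, -0.5]
grip_width: 0.0132
```

Request:
play_rows --series '[[[0,0.002,0,0],[0,0,0,0]]]'

```text
t: 12.8
tcp_pos: [0.6028, 0.1204, 0.1613]
ee_rot: [[0.174, 0.0, 0.985], [-0.985, -0.0, 0.174], [0.0, -1.0, 0.0]]
contact_force: [-1.8, -2.0, 1.7]
grip_width: 0.013
```

Request:
play_rows --series '[[[0,0.002,0,0],[0,0,0,0]]]'

```text
t: 12.97
tcp_pos: [0.6029, 0.1204, 0.161]
ee_rot: [[0.174, 0.001, 0.985], [-0.985, 0.0, 0.174], [0.0, -1.0, 0.001]]
contact_force: [-1.9, -1.8, 4.9]
grip_width: 0.013
```

Request:
play_rows --series '[[[0.001,0,-0.0015,0],[0,0,0,0],[0,0,0,0]]]'

```text
t: 13.22
tcp_pos: [0.6027, 0.1203, 0.1609]
ee_rot: [[0.174, 0.001, 0.985], [-0.985, 0.0, 0.174], [-0.0, -1.0, 0.001]]
contact_force: [-1.5, -0.1, 5.9]
grip_width: 0.013
```

```bash
python3 shot.py 7
```

```text
13.2167 [0.6027 0.1203 0.1609] [ 0.1744  0.0013  0.9847 -0.9847  0.0005  0.1744 -0.0002 -1.      0.0014] [-1.5434 -0.0658  5.9488] [-0.2124  0.4573  0.0521] 0.013012100390737436
```

Request:
play_rows --series '[[[0,0,-0.0017,0],[0,0,0,0],[0,0,0,0]]]'

```text
t: 13.47
tcp_pos: [0.6025, 0.1202, 0.1609]
ee_rot: [[0.174, 0.002, 0.985], [-0.985, 0.001, 0.174], [-0.0, -1.0, 0.002]]
contact_force: [-1.3, -0.6, 5.7]
grip_width: 0.0129
```

```bash
python3 shot.py 8 side scene
```

```text
13.4667 [0.6025 0.1202 0.1609] [ 0.1744  0.0018  0.9847 -0.9847  0.0005  0.1744 -0.0002 -1.      0.0019] [-1.2934 -0.5519  5.733 ] [-0.1857  0.2755  0.06  ] 0.012913190922971345
```

Request:
play_rows --series '[[[0,0,0,0],[0,0,0,0],[0,0,0,0],[0,0,0,0],[0,0,0,0],[0,0,0,0]]]' --grip 0.6

```text
t: 14.07
tcp_pos: [0.6017, 0.12, 0.1602]
ee_rot: [[0.174, -0.0, 0.985], [-0.985, 0.0, 0.174], [-0.0, -1.0, -0.0]]
contact_force: [0.1, 0.3, -1.0]
grip_width: 0.0511
```

```bash
python3 shot.py 9 side scene
```

```text
14.0667 [0.6017 0.12   0.1602] [ 0.1744 -0.0001  0.9847 -0.9847  0.      0.1744 -0.0001 -1.     -0.0001] [ 0.0873  0.2697 -1.0263] [-0.0159  0.0021 -0.0155] 0.051066360104994934
```

View pics/side9.png

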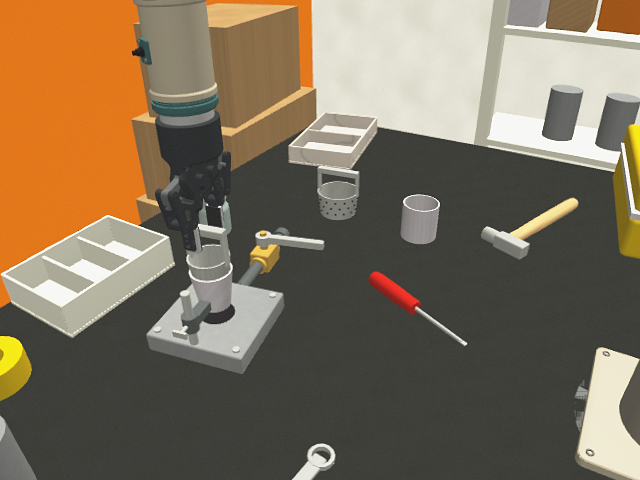

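View pics/scene9.png

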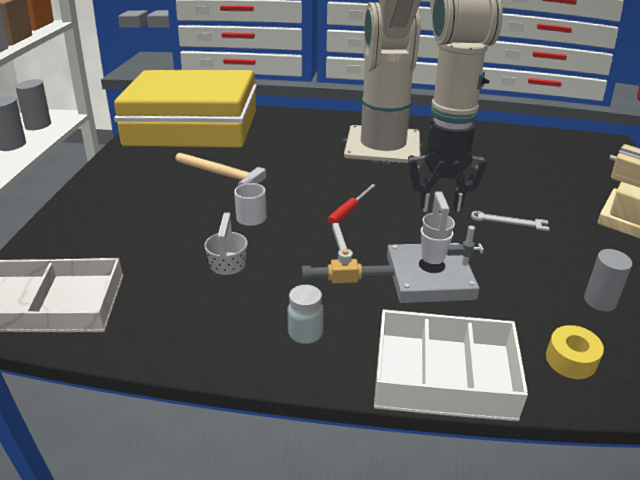

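Request:
play_rows --series '[[[0,-0.01,0,0],[0,-0.03,0,0],[0,-0.06,0,0],[0,-0.06,0,0],[0,-0.06,0,0],[0,-0.06,0,0],[0,-0.06,0,0],[0,-0.05,0,0],[0,0,-0.06,0],[0,0,-0.06,0],[0,0,-0.06,0],[0,0,-0.06,0],[0,0,-0.06,0],[0,0,-0.06,0],[0,0,0,0],[0,0,0,0],[0,0,0,0]]]'

```text
t: 15.58
tcp_pos: [0.4966, 0.1014, 0.2782]
ee_rot: [[0.174, 0.002, 0.985], [-0.985, 0.001, 0.174], [-0.0, -1.0, 0.002]]
contact_force: [-0.1, 0.1, -0.6]
grip_width: 0.0511
```

```bash
python3 shot.py 10 wrist side scene
```

```text
15.5833 [0.4966 0.1014 0.2782] [ 0.1743  0.0024  0.9847 -0.9847  0.0006  0.1743 -0.0002 -1.      0.0024] [-0.1066  0.1334 -0.602 ] [-0.0012  0.0311  0.0342] 0.05113641795049007
```

View pics/wrist10.png

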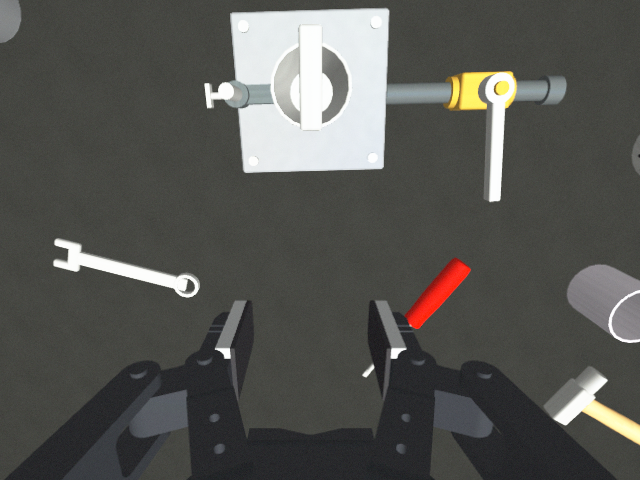

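Run:
```python
from h import *
a=cv2.imread('pics/side10.png')[200:330,150:350];b=cv2.imread('pics/scene10.png')[180:310,380:500]
cv2.imwrite('pics/z10.png',cv2.resize(np.hstack([a,b]),None,fx=2.5,fy=2.5,interpolation=cv2.INTER_CUBIC))
```

```text
(no output)
```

View pics/z10.png

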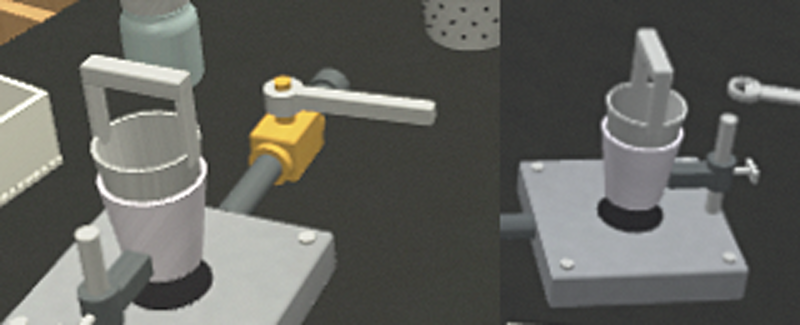

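```bash
cat > lev.py <<'E'
from h import *
import pickle,sys
np.set_printoptions(precision=4,suppress=True)
def bar(p,d,box):
    P,uv=cloud(p,d,box); m=P[:,2]>.168; Q=P[m]
    A=np.c_[Q[:,:2]-Q[:,:2].mean(0),np.ones(len(Q))]; c=np.linalg.lstsq(A,Q[:,2],rcond=None)[0]
    print('bar',len(Q),Q.mean(0),'slope deg',np.degrees(c[:2]))
E
python3 - <<'E'
from lev import *
p,d,s=pickle.load(open('pics/wrist10.pkl','rb')); im=cv2.imread('pics/wrist10.png')
bar(p,d,(295,20,330,135))
P,uv=cloud(p,d,(470,60,530,215)); m=(P[:,2]>.057)&(P[:,2]<.069)&(uv[:,1]>112); Q=P[m]
L=cv2.fitLine(uv[m].astype(np.float32),cv2.DIST_HUBER,0,.01,.01).ravel(); W=plane(p,[L[2:]-40*L[:2],L[2:]+40*L[:2]],.065); v=W[1]-W[0]
print('lever',Q[:,2].mean(),np.degrees(np.arctan2(v[1],v[0])),W, Q.min(0),Q.max(0))
E
```

```text
bar 2398 [0.6031 0.1214 0.1767] slope deg [ 0.1947 -0.7839]
lever 0.06416351297977903 16.42085349798634 [[ 0.54   -0.0727  0.065 ]
 [ 0.6122 -0.0514  0.065 ]] [ 0.5349 -0.0815  0.0571] [ 0.6162 -0.0461  0.0682]
```

Request:
play_rows --series '[[[0.0735,0,0.0154,0],[0.0735,0,0.0154,0],[0.0735,0,0.0154,0],[0.0735,0,0.0154,0],[0.0735,0,0.0154,0],[0.0735,0,0.0154,0],[0.0735,0,0.0154,0],[0.0735,0,0.0154,0],[0,0,0,-0.0089],[0,0,0,-0.0089],[0,0.06,0,0],[0,0.06,0,0],[0,0.06,0,0],[0,0.06,0,0],[0,0.06,0,0],[0,0.06,0,0],[0,0,0,0],[0,0,0,0],[0,0,0,0]]]'

```text
t: 17.32
tcp_pos: [0.5634, -0.0663, 0.17]
ee_rot: [[0.283, 0.001, 0.959], [-0.959, -0.0, 0.283], [0.001, -1.0, 0.001]]
contact_force: [0.1, 0.2, -0.7]
grip_width: 0.0514
```

```bash
python3 shot.py 11 wrist side scene
```

```text
17.3167 [ 0.5634 -0.0663  0.17  ] [ 0.283   0.0013  0.9591 -0.9591 -0.0002  0.283   0.0005 -1.      0.0012] [ 0.055   0.2162 -0.7253] [-0.0226  0.0424 -0.0023] 0.05135708959300559
```

View pics/wrist11.png

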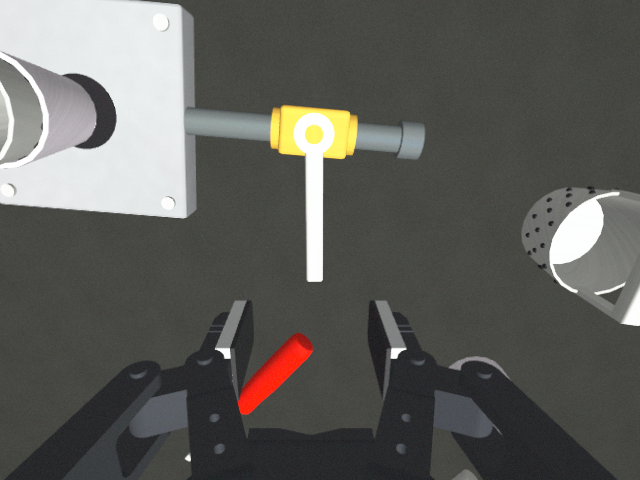

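View pics/side11.png

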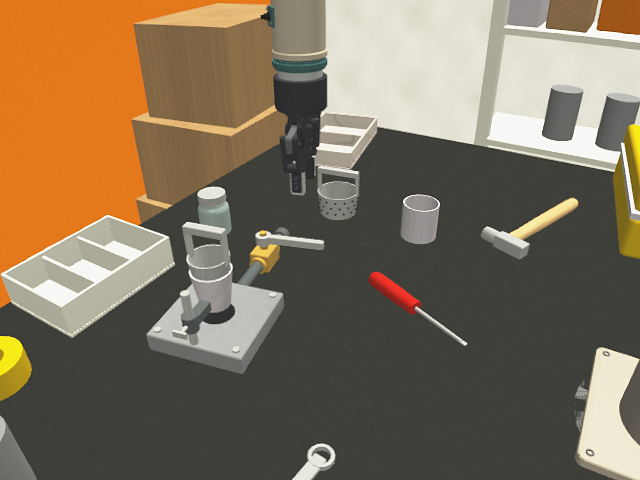

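Run:
```python
from lev import *
p,d,s=pickle.load(open('pics/wrist11.pkl','rb')); im=cv2.imread('pics/wrist11.png'); g=cv2.cvtColor(im,cv2.COLOR_BGR2GRAY)
P,uv=cloud(p,d,(290,160,340,300)); m=(P[:,2]>.055)&(P[:,2]<.072); Q=P[m]
L=cv2.fitLine(uv[m].astype(np.float32),cv2.DIST_HUBER,0,.01,.01).ravel(); W=plane(p,[L[2:]-40*L[:2],L[2:]+40*L[:2]],.065); v=W[1]-W[0]
print(np.degrees(np.arctan2(v[1],v[0])),W,'tool',(W-s['tcp_pos'])@s['ee_rot'])
h=cv2.cvtColor(im,cv2.COLOR_BGR2HSV); Y=np.zeros_like(g); Y[122:146,302:327]=((h[122:146,302:327,1]>120))*255
ys,xs=np.nonzero(Y); k=plane(p,[(xs.mean(),ys.mean())],.070); print('knob',xs.mean(),ys.mean(),k,(k-s['tcp_pos'])@s['ee_rot'])
print(Q.min(0),Q.max(0))
# pipe axis
m2=(h[...,1]<110)
P,uv=cloud(p,d,(195,100,265,145)); q=(P[:,2]>.034)
print('pipe z',np.percentile(P[:,2],[50,99]))
L=cv2.fitLine(uv[q].astype(np.float32),cv2.DIST_HUBER,0,.01,.01).ravel(); z=np.percentile(P[:,2],95)
W=plane(p,[L[2:]-30*L[:2],L[2:]+30*L[:2]],z-.003); v=W[1]-W[0]; print('pipe ang',np.degrees(np.arctan2(v[1],v[0])),W)
```

```text
-163.31721664180725 [[ 0.6074 -0.0549  0.065 ]
 [ 0.5522 -0.0715  0.065 ]] tool [[ 0.0015  0.1051  0.0453]
 [ 0.0017  0.105  -0.0124]]
knob 313.5551330798479 134.08365019011407 [[ 0.6359 -0.0461  0.07  ]] [[0.001  0.1001 0.0751]]
[ 0.535  -0.0815  0.0626] [ 0.6216 -0.0455  0.0675]
pipe z [0.0263 0.0315]Traceback (most recent call last):
  File "<stdin>", line 13, in <module>
cv2.error: OpenCV(4.12.0) /io/opencv/modules/imgproc/src/linefit.cpp:50: error: (-215:Assertion failed) count > 0 in function 'fitLine2D_wods'
```

Request:
play_rows --series '[[[0.005,0.05,0,0],[0,0.06,0,0],[0,0.06,0,0],[0,0.06,0,0],[0,0.06,0,0],[0,0.06,0,0],[0,0.04,0,0],[0,0.02,0,0],[0,0,0,0],[0,0,0,0]]]'

```text
t: 18.3
tcp_pos: [0.5634, -0.0676, 0.0469]
ee_rot: [[0.283, 0.001, 0.959], [-0.959, -0.0, 0.283], [0.0, -1.0, 0.001]]
contact_force: [0.9, 0.1, 0.2]
grip_width: 0.051
```

Request:
play_rows --series '[[[0,0,0,0],[0,0,0,0],[0,0,0,0],[0,0,0,0],[0,0,0,0],[0,0,0,0],[0,0,0,0]]]' --grip 0 --grip_force 25

```text
t: 18.88
tcp_pos: [0.5636, -0.068, 0.0472]
ee_rot: [[0.282, 0.002, 0.959], [-0.959, -0.0, 0.282], [0.001, -1.0, 0.001]]
contact_force: [-1.3, -0.9, 6.2]
grip_width: 0.0113
```

Request:
play_rows --series '[[[0.0108,0,0.00023,-0.0069],[0.0108,0,0.00023,-0.0069],[0.0108,0,0.00023,-0.0069],[0.0108,0,0.00023,-0.0069],[0.0108,0,0.00023,-0.0069],[0.0108,0,0.00023,-0.0069],[0.0108,0,0.00023,-0.0069],[0.0108,0,0.00023,-0.0069],[0,0,0,0],[0,0,0,0]]]'

```text
t: 19.72
tcp_pos: [0.5752, -0.0916, 0.0472]
ee_rot: [[0.592, 0.002, 0.806], [-0.806, -0.001, 0.592], [0.002, -1.0, 0.001]]
contact_force: [-0.3, -1.2, 5.7]
grip_width: 0.0115
```

```bash
python3 shot.py 12 side
```

```text
19.7167 [ 0.5752 -0.0916  0.0472] [ 0.5921  0.0017  0.8059 -0.8059 -0.0008  0.5921  0.0016 -1.      0.0009] [-0.2564 -1.193   5.6612] [-0.3037  0.0513  0.0501] 0.011543163234117351
```

View pics/side12.png

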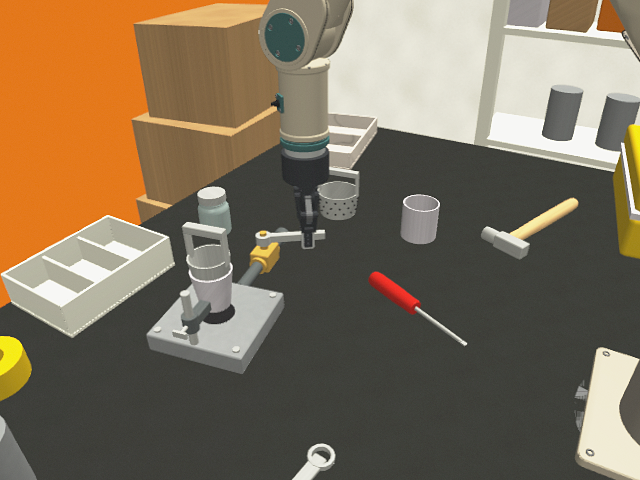

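Request:
play_rows --series '[[[0.0108,0,0.00023,-0.0069],[0.0108,0,0.00023,-0.0069],[0.0108,0,0.00023,-0.0069],[0.0108,0,0.00023,-0.0069],[0.0108,0,0.00023,-0.0069],[0.0108,0,0.00023,-0.0069],[0.0108,0,0.00023,-0.0069],[0.0108,0,0.00023,-0.0069],[0,0,0,0],[0,0,0,0]]]'

```text
t: 20.6
tcp_pos: [0.5939, -0.1096, 0.0472]
ee_rot: [[0.831, 0.002, 0.557], [-0.557, -0.001, 0.831], [0.002, -1.0, 0.0]]
contact_force: [-0.9, -1.7, 4.6]
grip_width: 0.0115
```

Request:
play_rows --series '[[[0,0,0,0],[0,0,0,0],[0,0,0,0],[0,0,0,0],[0,0,0,0],[0,0,0,0]]]' --grip 0.5

```text
t: 21.1
tcp_pos: [0.5929, -0.1084, 0.0462]
ee_rot: [[0.831, -0.0, 0.556], [-0.556, 0.0, 0.831], [-0.0, -1.0, -0.0]]
contact_force: [-0.3, 1.2, 0.2]
grip_width: 0.0424
```

Request:
play_rows --series '[[[0,-0.01,0,0],[0,-0.03,0,0],[0,-0.06,0,0],[0,-0.06,0,0],[0,-0.06,0,0],[0,-0.06,0,0],[0,-0.06,0,0],[0,-0.06,0,0],[0,-0.06,0,0],[0,-0.06,0,0],[0,-0.06,0,0],[0,0,-0.06,0],[0,0,-0.06,0],[0,0,-0.06,0],[0,0,0,0],[0,0,0,0],[0,0,0,0]]]'

```text
t: 22.52
tcp_pos: [0.5635, -0.1526, 0.221]
ee_rot: [[0.831, 0.001, 0.556], [-0.556, 0.001, 0.831], [0.001, -1.0, 0.001]]
contact_force: [0.2, 0.9, 0.6]
grip_width: 0.0428
```

```bash
python3 shot.py 13 wrist side scene
```

```text
22.5167 [ 0.5635 -0.1526  0.221 ] [ 0.8312  0.0013  0.556  -0.556   0.0006  0.8312  0.0007 -1.      0.0012] [0.1771 0.9209 0.5726] [ 0.0209 -0.0494 -0.0032] 0.042760089363493715
```

View pics/wrist13.png

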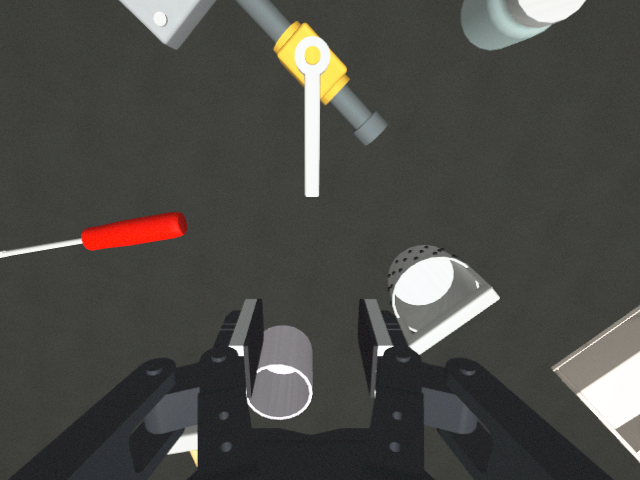

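View pics/scene13.png

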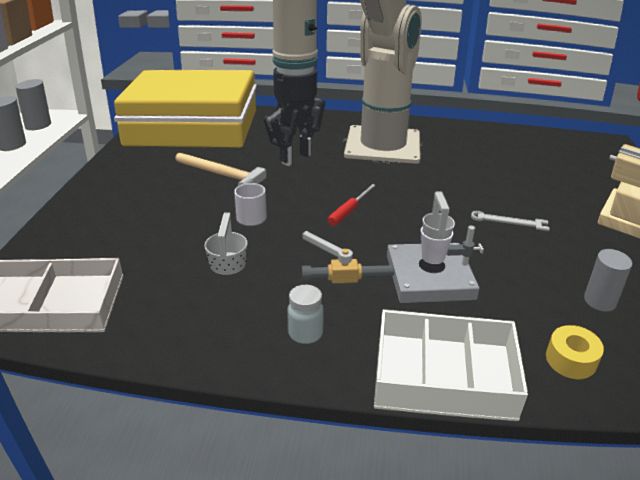

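Now measure the lever's angle against the pipe axis, and recheck the strainer.

Run:
```python
from lev import *
p,d,s=pickle.load(open('pics/wrist13.pkl','rb')); im=cv2.imread('pics/wrist13.png'); h=cv2.cvtColor(im,cv2.COLOR_BGR2HSV); g=h[...,2]
P,uv=cloud(p,d,(290,85,335,205)); m=(P[:,2]>.055)&(P[:,2]<.072)
L=cv2.fitLine(uv[m].astype(np.float32),cv2.DIST_HUBER,0,.01,.01).ravel(); W=plane(p,[L[2:]-40*L[:2],L[2:]+40*L[:2]],.065); v=W[0]-W[1]
if v[0]>0: v=-v
la=np.degrees(np.arctan2(v[1],v[0]))%360; print('lever ang',la,W)
# yellow knob & valve body
Y=np.zeros_like(g); Y[43:68,300:325]=(h[43:68,300:325,1]>120)*255; ys,xs=np.nonzero(Y); k=plane(p,[(xs.mean(),ys.mean())],.070)[0]; print('knob',k)
# pipe: depth between bench and body, both sides
P,uv=cloud(p,d,(235,0,395,150)); sat=h[uv[:,1],uv[:,0],1]
m=(P[:,2]>.022)&(P[:,2]<.055)&(g[uv[:,1],uv[:,0]]<160)&(g[uv[:,1],uv[:,0]]>75)&(sat<110); M=np.zeros_like(g); M[uv[m,1],uv[m,0]]=255
M[:, :][cv2.dilate(((h[...,1]>150)&(h[...,0]<35)).astype(np.uint8),np.ones((5,5)))>0]=0
cv2.imwrite('pics/m13.png',M)
ys,xs=np.nonzero(M); L=cv2.fitLine(np.c_[xs,ys].astype(np.float32),cv2.DIST_HUBER,0,.01,.01).ravel(); W=plane(p,[L[2:]-60*L[:2],L[2:]+60*L[:2]],.036); v=W[1]-W[0]
if v[1]>0:v=-v
pa=np.degrees(np.arctan2(v[1],v[0])); print('pipe n',len(xs),'dir',pa,'yaw',pa+90,W)
C=np.array([.6027,.1205]); v=k[:2]-C; print('yaw by points',np.degrees(np.arctan2(v[1],v[0]))+90,np.linalg.norm(v))
for n,b in (('scene',(425,190,455,222)),('side',(180,222,232,245))):
    p,d,s=pickle.load(open(f'pics/{n}13.pkl','rb')); bar(p,d,b)
    bb=dict(scene=(298,228,340,256),side=(200,215,330,262))[n]
    P,uv=cloud(p,d,bb); m=(P[:,2]>.060)&(P[:,2]<.069)&(np.linalg.norm(P[:,:2]-k[:2],axis=1)>.03)&(np.linalg.norm(P[:,:2]-k[:2],axis=1)<.115); Q=P[m]
    r=cv2.fitLine(Q[:,:2].astype(np.float32),cv2.DIST_HUBER,0,.001,.001).ravel(); print(n,'lever',len(Q),np.degrees(np.arctan2(r[1],r[0]))%180+180)
    m=(P[:,2]>.057)&(P[:,2]<.07)&(np.linalg.norm(P[:,:2]-k[:2],axis=1)>.09)&(np.linalg.norm(P[:,:2]-k[:2],axis=1)<.112); e=P[m].mean(0); print('end',e, np.degrees(np.arctan2(*(e[:2]-k[:2])[::-1]))%360)
```

```text
lever ang 236.33852314891868 [[ 0.5853 -0.122   0.065 ]
 [ 0.619  -0.0715  0.065 ]]
knob [ 0.6358 -0.0461  0.07  ]
pipe n 2538 dir -77.39991458464608 yaw 12.600085415353917 [[ 0.6259 -0.0106  0.036 ]
 [ 0.6464 -0.1024  0.036 ]]
yaw by points 11.232199279371883 0.16986396884627786
bar 184 [0.6073 0.1202 0.1742] slope deg [-3.6175 10.0428]
scene lever 178 236.61243
end [ 0.5834 -0.1284  0.0629] 237.52510382801742
bar 490 [0.5979 0.1233 0.1748] slope deg [  4.9474 -20.5464]
side lever 260 237.28214
end [ 0.5777 -0.1255  0.0632] 233.7901423225053
```

View pics/m13.png

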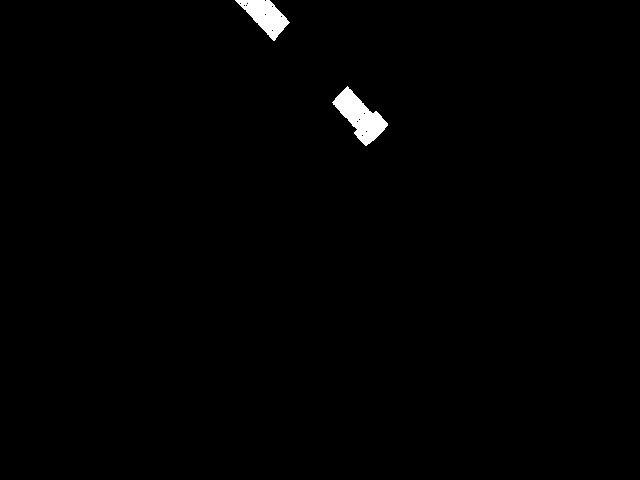

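Run:
```python
from lev import *
for n,b in (('scene',(425,190,455,222)),('side',(180,222,232,245))):
  for k in (10,13):
    p,d,s=pickle.load(open(f'pics/{n}{k}.pkl','rb')); P,uv=cloud(p,d,b); m=P[:,2]>.1735; print(n,k,m.sum(),P[m].mean(0))
from rig import env
print(env.hand_in())
```

```text
scene 10 132 [0.6047 0.1208 0.1753]
scene 13 132 [0.6042 0.1206 0.1755]
side 10 335 [0.5989 0.1224 0.1768]
side 13 330 [0.5991 0.1224 0.1768]
the job is handed in; nothing more can be done
None
```

The narrow strainer is seated in the funnel and released, and the drain valve is about half open. I handed the job in at about 22.7 s.

- **Strainer:** I gripped it by its bar and lowered it in small steps until I felt it seat, at about 9 N, under the 15 N jam limit. Its foot is about 43 mm under the rim, within the 36–46 mm given. Before letting go I eased the sideways force to about 1.4 N. Afterwards the wrist camera showed the bar within about 1° of level. The other two cameras showed it had not moved after the valve work.
- **Valve:** I gripped the lever, turned it about 40° and let go. It now points at about 236.4° against a rig yaw of about 11.2°, so it is about 45° open. The other two cameras put the lever at 236.6° and 237.3°.
- **Disagreements:**
  - A line fitted along the pipe gave a yaw of 12.6°, which would make the opening about 44°.
  - Averaging the lever-tip points gave directions of 233.8° and 237.5°.
  - A first tilt fit of the bar in the scene and side cameras was unusable because the uprights were in the mask.
- **Everything else:** I didn't move the wide strainer or the tin, and they look unmoved in the last pictures. The gripper was clear of everything at hand-in.

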